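Open the filter well of the lilac air pump

TASK

The air pump with the lilac filter cover is due for a new filter: with a fingertip press its orange snap tab fully in (it stays in), then push the lilac cover along its rails off its seat until the filter well is completely open. Leave the cover lying flat on the pump: do not lift it. Leave the teal pump and everything else on the bench as they are.

Things in the scene. Friction and masses are not known exactly. Their poses are not given: they have to be found in the camera images.
- lilac_pump: the pump to work on: ivory air pump fixed to the bench, 230 (x) x 120 (y) mm, flat deck 80 mm above the bench; origin at centre of underside, x along the deck from the filter end (gauge side) to the far end, z up. Side rails at y = +-41.5 to +-60 mm, 7 mm above the deck, guide the cover. Pumps stand left and right, either way round, turned up to 0.5 rad; only the cover colour differs
- lilac_well (a point): centre, at deck height, of the lilac pump's filter well, an opening 70 (x) x 60 (y) mm, at pump x = -55 mm, y = 0. Behind it a back stop (pump x = -115 to -101.5 mm), at the far end an end stop (x = 107 to 115 mm), both 7 mm above the deck: from its seat the cover slides only towards +x, at most about 117 mm, and only once the tab is in
- lilac_cover: lilac loose plastic filter cover, 90 (x) x 80 (y) x 8 mm, 60 to 135 g; origin at centre of underside, axes as the pump's. Seated: origin at pump x = -55, y = 0, z = 80 mm. An upright ridge crosses it at its x = -20 to -10 mm, y = +-28 mm, up to 25 mm above its underside; a fingertip behind the ridge can push it to +x. The well is open once it has slid 80 mm
- lilac_ridge (a point): top centre of the lilac cover's ridge (cover x = -15 mm, y = 0, z = 25 mm)
- lilac_tab (a joint): how far the lilac pump's orange snap tab is pressed in, m: 0 = out (top 10 mm above the deck, blocks the cover), 0.010 = flush with the deck, 0.012 = fully in (hard stop, 2 mm below the deck). Moves straight down against about 4 N, no spring: it stays where it is left. May start up to 0.0015 in
- lilac_tab_top (a point): centre of the top of the lilac pump's orange snap tab, a flat pad 50 (x) x 40 (y) mm with dark grip lines, at pump x = 18 mm, y = 0, its edge 3 mm in front of the seated cover; moves with the tab
- teal_pump: the other pump, to be left alone: ivory air pump fixed to the bench, 230 (x) x 120 (y) mm, flat deck 80 mm above the bench; origin at centre of underside, x along the deck from the filter end (gauge side) to the far end, z up. Side rails at y = +-41.5 to +-60 mm, 7 mm above the deck, guide the cover. Pumps stand left and right, either way round, turned up to 0.5 rad; only the cover colour differs
- teal_well (a point): centre, at deck height, of the teal pump's filter well, an opening 70 (x) x 60 (y) mm, at pump x = -55 mm, y = 0. Behind it a back stop (pump x = -115 to -101.5 mm), at the far end an end stop (x = 107 to 115 mm), both 7 mm above the deck: from its seat the cover slides only towards +x, at most about 117 mm, and only once the tab is in
- teal_cover: teal loose plastic filter cover, 90 (x) x 80 (y) x 8 mm, 60 to 135 g; origin at centre of underside, axes as the pump's. Seated: origin at pump x = -55, y = 0, z = 80 mm. An upright ridge crosses it at its x = -20 to -10 mm, y = +-28 mm, up to 25 mm above its underside; a fingertip behind the ridge can push it to +x. The well is open once it has slid 80 mm
- teal_ridge (a point): top centre of the teal cover's ridge (cover x = -15 mm, y = 0, z = 25 mm)
- teal_tab (a joint): how far the teal pump's orange snap tab is pressed in, m: 0 = out (top 10 mm above the deck, blocks the cover), 0.010 = flush with the deck, 0.012 = fully in (hard stop, 2 mm below the deck). Moves straight down against about 4 N, no spring: it stays where it is left. May start up to 0.0015 in
- teal_tab_top (a point): centre of the top of the teal pump's orange snap tab, a flat pad 50 (x) x 40 (y) mm with dark grip lines, at pump x = 18 mm, y = 0, its edge 3 mm in front of the seated cover; moves with the tab
- new_filter: grey pleated spare filter block, 58 x 50 x 20 mm, lying in front of the pumps; origin at centre of underside; loose bystander
- amber_bottle: amber bottle, 44 mm diameter, 100 mm tall, standing between the two pumps; origin at centre of underside; loose bystander
- white_bottle: white bottle, 56 mm diameter, 130 mm tall, left of the pumps; origin at centre of underside; loose bystander
- vial_a: small glass vial with red cap, 26 mm diameter, 52 mm tall, beyond the pumps; origin at centre of underside; loose bystander
- vial_b: small glass vial with blue cap, 26 mm diameter, 52 mm tall, beyond the pumps; origin at centre of underside; loose bystander
- tube_rack: white tube rack with violet-capped tubes, 70 x 160 mm, 97 mm tall over the caps, beyond the pumps; origin at centre of underside; loose bystander
- spray_bottle: clear spray bottle with white trigger head, 64 mm diameter, 175 mm tall, left of the pumps; origin at centre of underside; loose bystander
- steel_bowl: steel bowl, 110 mm diameter, 45 mm tall, right of the pumps; origin at centre of underside; loose bystander
Not all that is in view belongs to the job. What is meant by the lilac_cover is not red or yellow, and is the larger of those in its own colour.

How it is judged (in metres and radians):
On the way, in this order (a step that is already met when the one before it is completed fails the run):
1. the lilac pump's tab is pressed in while its cover is still on its seat (value of joint lilac_tab above 0.0095 m and x of lilac_cover in the frame of lilac_pump below -0.04 m), for 0.1 s.
2. the lilac cover is pushed clear of the filter well (x of lilac_cover in the frame of lilac_pump above 0.023 m and y of lilac_cover in the frame of lilac_pump between -0.01 and 0.01 m and value of joint lilac_tab above 0.0095 m), for 0.2 s.
At the end, for the whole second after the job is handed in: The lilac cover has slid at least 78 mm off its seat and lies flat (0.08 rad, 5 mm) and still between the rails; its tab is in 9.5 mm or more; the teal cover moved under 8 mm, the teal tab under 4 mm; no bystander moved 30 mm or tipped 0.25 rad (all of step 2 and height (world z) of lilac_cover between 0.075 and 0.085 m and angle between lilac_cover's own z axis and vertical below 0.08 rad and linear speed of lilac_cover below 0.01 m/s and distance of teal_cover from where it was at the start of the episode below 0.008 m and value of joint teal_tab below 0.004 m and distance of each of new_filter, amber_bottle, white_bottle, vial_a, vial_b, tube_rack, spray_bottle, steel_bowl from where it was at the start of the episode below 0.03 m and angle between each of new_filter, amber_bottle, white_bottle, vial_a, vial_b, tube_rack, spray_bottle, steel_bowl's own z axis and vertical below 0.25 rad); the robot touches nothing.
It fails at once if the lilac cover is lifted 12 mm or more, or tipped by more than 0.3 rad (height (world z) of lilac_cover above 0.092 m or angle between lilac_cover's own z axis and vertical above 0.3 rad).
It fails at once if the lilac cover is moved off its seat with its tab still out (x of lilac_cover in the frame of lilac_pump above -0.03 m and value of joint lilac_tab below 0.006 m).
It fails at once if the teal pump's cover is moved 8 mm or its tab pressed 4 mm in (not (distance of teal_cover from where it was at the start of the episode below 0.008 m and value of joint teal_tab below 0.004 m)).
It fails at once if a bystander is moved 30 mm or tipped 0.25 rad (not (distance of each of new_filter, amber_bottle, white_bottle, vial_a, vial_b, tube_rack, spray_bottle, steel_bowl from where it was at the start of the episode below 0.03 m and angle between each of new_filter, amber_bottle, white_bottle, vial_a, vial_b, tube_rack, spray_bottle, steel_bowl's own z axis and vertical below 0.25 rad)).
It also fails if it takes over 40 s, if anything falls off the work surface, if the arm or the gripper's body presses on something with over 40 N, if the wrist force passes 120 N, or if a joint passes its speed limit or range.

ROBOT

A 6-joint arm with a two-finger parallel gripper is mounted at the origin on the work surface. World frame = base frame: x ahead of the robot, y to its left, z up, the work surface at z = 0. Lengths are in mm, angles in rad, forces in N, time in s.
With the tool pointing down it reaches from about 250 to 850 mm from the base axis. Payload 12.5 kg.
Tool frame: the origin (TCP) lies at the very end of the fingers, on their centre line; the grasp point (between the pads) lies arm.pinch_z behind it (arm.pinch_z is the distance from the TCP to the grasp point, in mm); z points along the fingers, y is the line along which they close (so a half turn about z gives the same grasp; the last joint's range is limited). The gripper opens to 93 mm and grips with 3 to 60 N. Pads are 15 mm wide; open, the fingers measure 128 mm over their backs; the gripper's body (75 mm by 188 mm) begins 65 mm behind the grasp point.
Start: joints at [1.221, 0.351, 1.652, -0, 1.139, -0.085], TCP at [143.912, 530.823, 218.633] pointing down, gripper open.
Joint ranges: [-2.75, 2.75], [-0.79, 2.1], [0.01, 2.65], [-1.57, 4.71], [0.07, 3.14], [-2.87, 2.87]. Speed limits (rad/s): [2.22, 2.22, 2.79, 3.14, 3.14, 3.14].

INTERFACE

Orientations are given as a unit quaternion [w, x, y, z].
In Python, from plant import arm gives the robot as it stands.
- The arm moves only by the shell command python3 -m handwheel 'ROWS' [FORCE]. ROWS is a JSON object of lists of equal length, an entry for each row: "jaw": the closure, from 0 (fully open) to 1 (shut); "offset": the shift along the tool's x, y, z in cm, a list of three; "spin": the turn about the tool's z in degrees. A call has 1 to 10 rows; each row shifts and turns the commanded pose from where the row before left it, along the tool's axes as they then stand; what a row does not reach is not made up. A row lasts 1/10 s, in which the tool goes at most 50 mm and 8.59 degrees, less where a joint would pass 70% of its speed; a pose out of reach is approached as far as the arm can. A call with a gripper value outside its range is refused whole. The fingers move at their own pace and stop on an object; FORCE is the grip in N (left out, the last holds). Time passes only in rows, so rows that do not move let the fingers close. It gives the time, the measured TCP pose, the force, the opening and the grip force at its end, in the units of the state.
- arm.read_state(): the state, without advancing time (a new reading comes with each control period).
- arm.grab_frame(name): name is "scene" or "top" or "wrist"; returns a dict with "color" (420x560x3 uint8, red, green, blue), "depth" (420x560 float32, mm along the optical axis (not along the pixel's ray), 0 where there is no reading), "fx", "fy", "cx", "cy" (pixels), "R" (3x3) and "t" (3): a world point X has camera coordinates R X + t; the wrist camera has in their place "tool_from_camera" (4x4, takes a point from camera to tool coordinates, whose origin is the TCP and whose axes are the flange's). Camera axes: x right, y down, z forward; pixel columns grow to the right and rows downward; lengths in mm; the calibration is good to about 2 mm. A picture is of the moment at which its call begins: read the wrist's pose just before it.
- arm.finish_job(): hands the job in; it is judged then, once.
The state is a dict: "t": time; "joints": joint angles; "qvel": joint speeds; "joint_efforts": joint torques, N m; "tool_pos": TCP position; "tcp_rot": TCP orientation; "force": force on the tool from outside, world axes, zero at the start; "moment": the same for the moment, N m; "width": opening from 0.0 (shut) to 1.0 (fully open); "gripper_force": force on a finger pad.
Only numpy, scipy, OpenCV 4.12 (cv2) and the standard library are available. Lean on these libraries where they do the work, as an engineer would, in place of code of your own. Each camera call takes 0.05 s, during which the arm holds its last target. There are 200 camera calls.

## Working session

There is one attempt and no reset: what is moved stays moved. The work goes in short steps, Python scripts to look and compute and a shell command to move; the robot and the scene stay as the last step left them, time stands still between calls to the robot, and variables do not carry over. Pictures are saved under pics/ and viewed, at most 10 in all, crops included, and the job is handed in when it is done.

```bash
mkdir -p pics; python3 - <<'E'
from plant import arm
import cv2,pickle
for n in("top","scene"):
    f=arm.grab_frame(n);pickle.dump(f,open(n+".pkl","wb"));cv2.imwrite(f"pics/{n}.png",f["color"][:,:,::-1])
s=arm.read_state();print(s["t"],s["tool_pos"],s["tcp_rot"],s["force"],s["width"],arm.pinch_z)
E
```

```text
0.1 [143.82465968 530.54180321 218.16932018] [-1.04218870e-04  1.32024535e-01  9.91246319e-01 -4.96169247e-04] [-0.26663949 -0.63882863 -0.29593236] 0.9989250382142195 18.8
```

View pics/top.png

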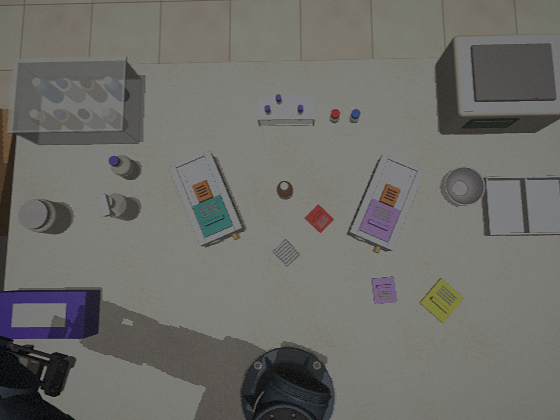

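View pics/scene.png

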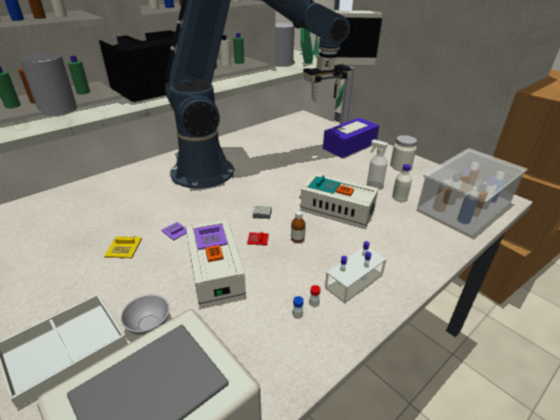

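The top view shows two lilac things: the cover on the right-hand pump at (380,218), and a smaller loose lilac piece on the bench at (384,290). The red (319,218) and yellow (441,300) covers are ruled out by colour. The one on the pump is larger, so it fits. I'll confirm with a crop and measure its position.

```bash
cat > h.py <<'E'
import numpy as np,cv2
def world(f,mask):
    v,u=np.nonzero(mask&(f["depth"]>0));z=f["depth"][v,u].astype(float)
    P=np.c_[(u-f["cx"])/f["fx"]*z,(v-f["cy"])/f["fy"]*z,z]
    return (P-f["t"])@f["R"],u,v
E
python3 - <<'E'
import pickle,cv2,numpy as np
from h import *
f=pickle.load(open("top.pkl","rb"));c=f["color"]
cv2.imwrite("pics/crop.png",cv2.resize(c[140:320,320:480,::-1],None,fx=3.3,fy=3.3,interpolation=cv2.INTER_CUBIC))
h=cv2.cvtColor(c,cv2.COLOR_RGB2HSV)
W=np.zeros(c.shape[:2],bool);W[150:310,340:430]=1
for n,lo,hi in(("lilac",125,155),("orange",3,16)):
    m=W&(h[...,0]>=lo)&(h[...,0]<=hi)&(h[...,1]>(50 if n=="lilac" else 150))
    k,l,st,ce=cv2.connectedComponentsWithStats(m.astype(np.uint8))
    for i in range(1,k):
        if st[i,4]<60: continue
        P,u,v=world(f,l==i)
        print(n,st[i],ce[i],np.median(P,0).round(1),P.min(0).round(),P.max(0).round(),cv2.minAreaRect(P[:,:2].astype(np.float32)))
# pump deck outline (height 60..130)
P,u,v=world(f,W);s=(P[:,2]>70)&(P[:,2]<95)&(v<265)
r=cv2.minAreaRect(P[s,:2].astype(np.float32));print("pump",r,np.median(P[s],0))
E
```

```text
lilac [360 199  40  43 897] [378.92753623 220.90635452] [ 450.8 -244.8   87.8] [ 401. -300.   76.] [ 512. -196.  109.] ((457.2076721191406, -248.09889221191406), (79.45503997802734, 89.86266326904297), 65.72039031982422)
lilac [372 277  25  27 443] [383.63205418 288.5778781 ] [ 280.3 -266.1    6. ] [ 238. -300.   -3.] [ 308. -236.   24.] ((273.1978759765625, -267.3456115722656), (67.65852355957031, 60.027435302734375), 4.8777079582214355)
orange [382 184  18  15  73] [390.50684932 190.24657534] [ 535.4 -277.9   89. ] [ 514. -302.   80.] [ 552. -256.   94.] ((528.6607666015625, -279.3883361816406), (36.9593505859375, 36.028167724609375), 64.6762466430664)
pump ((507.35400390625, -271.5753173828125), (120.62032318115234, 231.91038513183594), 65.78285217285156) [ 506.93496691 -271.3675729    85.65873255]
```

View pics/crop.png

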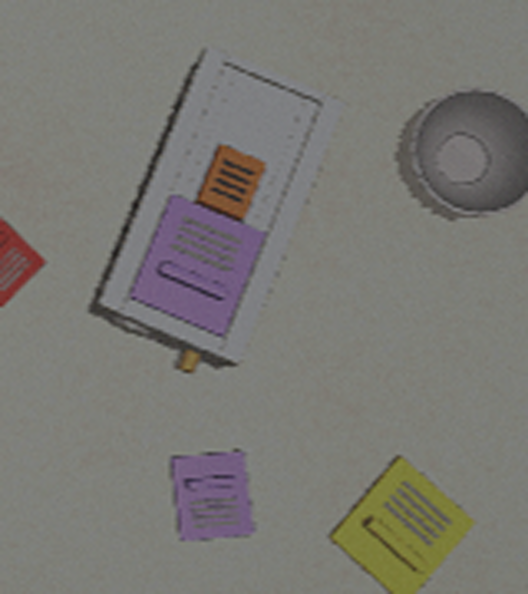

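The crop confirms it. The lilac cover on the pump is clearly larger than the loose lilac piece at crop (212,495). The gauge is at its lower end and the orange tab lies beyond it, so pump +x runs up and to the right, with yaw about -24.2° and the centre at about (507,-272). I'll turn the tool to match, close the jaw and move above the tab.

```bash
python3 -m handwheel '{"jaw":[1,1,1,1,1,1,1,1,1,1],"offset":[[0,0,0],[0,0,0],[-3.42,-2.91,0],[-3.42,-2.91,0],[-3.42,-2.91,0],[-3.42,-2.91,0],[-3.42,-2.91,0],[-3.42,-2.91,0],[-3.42,-2.91,0],[-3.42,-2.91,0]],"spin":[4.5,4.5,0,0,0,0,0,0,0,0]}' 20
python3 -m handwheel '{"jaw":[1,1,1,1,1,1,1,1,1,1],"offset":[[-3.42,-2.91,0],[-3.42,-2.91,0],[-3.42,-2.91,0],[-3.42,-2.91,0],[-3.42,-2.91,0],[-3.42,-2.91,0],[-3.42,-2.91,0],[-3.42,-2.91,0],[-3.42,-2.91,0],[-3.42,-2.91,0]],"spin":[0,0,0,0,0,0,0,0,0,0]}'
python3 -m handwheel '{"jaw":[1,1,1,1],"offset":[[-3.42,-2.91,0],[-3.42,-2.91,0],[0,0,0],[0,0,0]],"spin":[0,0,0,0]}'
cat > w.py <<'E'
from plant import arm
import cv2,sys,pickle,numpy as np
from scipy.spatial.transform import Rotation as R
from h import *
s=arm.read_state();f=arm.grab_frame("wrist");c=f["color"];cv2.imwrite(f"pics/{sys.argv[1]}.png",c[:,:,::-1])
q=s["tcp_rot"];Rt=R.from_quat([q[1],q[2],q[3],q[0]]).as_matrix();T=f["tool_from_camera"]
f["R"]=np.eye(3);f["t"]=np.zeros(3)
print("tcp",np.round(s["tool_pos"],1),"toolx",Rt[:,0].round(3),"yaw(-x)",np.degrees(np.arctan2(-Rt[1,0],-Rt[0,0])),"F",s["force"],s["t"])
h=cv2.cvtColor(c,cv2.COLOR_RGB2HSV)
for n,lo,hi,S in(("lilac",125,155,50),("orange",3,16,150)):
    m=((h[...,0]>=lo)&(h[...,0]<=hi)&(h[...,1]>S)).astype(np.uint8)
    if n=="orange": m=cv2.morphologyEx(m,cv2.MORPH_CLOSE,np.ones((15,15)))
    k,l,st,ce=cv2.connectedComponentsWithStats(m)
    for i in range(1,k):
        if st[i,4]<800: continue
        P,u,v=world(f,l==i);P=P@T[:3,:3].T+T[:3,3];P=P@Rt.T+s["tool_pos"]
        print(n,st[i],ce[i].round(),np.median(P,0).round(1),cv2.minAreaRect(P[:,:2].astype(np.float32)))
E
python3 w.py w1
```

```text
t: 1.1
tool_pos: [298.4, 204.7, 218.6]
tcp_rot: [0.0, 0.209, 0.978, 0.0]
force: [0.4, 0.6, 0.6]
width: 0.189
gripper_force: 0.0
t: 2.1
tool_pos: [491.3, -201.0, 218.4]
tcp_rot: [-0.0, 0.21, 0.978, 0.0]
force: [0.6, 0.6, 0.2]
width: 0.006
gripper_force: 0.0
t: 2.5
tool_pos: [529.3, -280.5, 217.8]
tcp_rot: [-0.001, 0.21, 0.978, 0.0]
force: [0.3, 0.2, 0.2]
width: 0.006
gripper_force: 0.0
tcp [ 529.3 -280.5  217.8] toolx [-0.912  0.41   0.002] yaw(-x) -24.232505544395675 F [0.26532854 0.18406081 0.17676472] 2.5
lilac [ 241   67   89  101 7846] [285. 114.] [ 452.6 -244.3   88.8] ((458.2327880859375, -245.62039184570312), (80.6578369140625, 90.46359252929688), 66.10417175292969)
orange [ 521   78   39   44 1472] [542. 101.] [544.7 -10.2  67.5] ((558.0623779296875, 22.573406219482422), (87.63522338867188, 40.951942443847656), 67.03459167480469)
orange [ 265  169   41   50 1994] [285. 193.] [ 522.7 -275.3   89.8] ((525.8521728515625, -276.074951171875), (40.28942108154297, 50.976715087890625), 65.67317962646484)
```

View pics/w1.png

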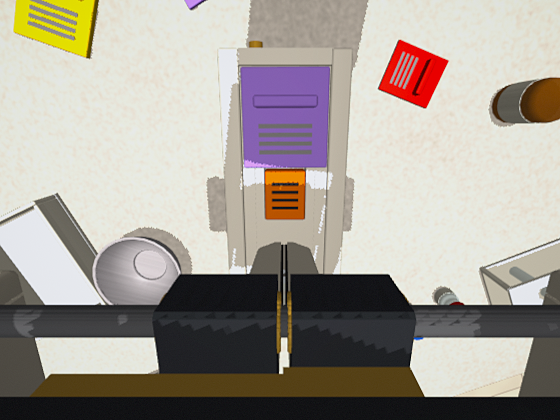

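The wrist picture shows the cover at (285,114) and the tab at (285,193). Both are in line with the fingers, which are about 5 mm past the tab's centre. I'll press down.

```bash
python3 -m handwheel '{"jaw":[1,1,1,1,1,1,1,1,1,1],"offset":[[0,0,4],[0,0,4],[0,0,3],[0,0,0.5],[0,0,0.5],[0,0,0.5],[0,0,0.5],[0,0,0.3],[0,0,0.3],[0,0,0]],"spin":[0,0,0,0,0,0,0,0,0,0]}'
python3 -m handwheel '{"jaw":[1,1,1,1],"offset":[[0,0,0.2],[0,0,0.2],[0,0,0.1],[0,0,0]],"spin":[0,0,0,0]}'
```

```text
t: 3.55
tool_pos: [530.0, -280.4, 82.9]
tcp_rot: [0.001, 0.209, 0.978, -0.0]
force: [0.7, -0.3, 0.7]
width: 0.007
gripper_force: 0.9
t: 3.95
tool_pos: [530.0, -280.4, 78.3]
tcp_rot: [0.0, 0.209, 0.978, -0.0]
force: [0.5, 1.1, 8.4]
width: 0.009
gripper_force: 4.5
```

```bash
python3 -m handwheel '{"jaw":[1,1,1,1],"offset":[[0,0,0.1],[0,0,0.1],[0,0,0],[0,0,0]],"spin":[0,0,0,0]}'
```

```text
t: 4.35
tool_pos: [530.1, -280.5, 78.0]
tcp_rot: [0.001, 0.209, 0.978, -0.0]
force: [-6.1, 4.8, 27.6]
width: 0.005
gripper_force: 13.9
```

The tab is at its hard stop: z is 78.0 with 28 N. Next I'll lift, move back behind the ridge, and look before going down.

```bash
python3 -m handwheel '{"jaw":[1,1,1,1,1,1,1],"offset":[[0,0,-3],[0,0,-3.5],[3.8,0,0],[3.8,0,0],[3.6,0,0],[0,0,0],[0,0,0]],"spin":[0,0,0,0,0,0,0]}'
python3 w.py w2; python3 - <<'E'
from plant import arm
import cv2
from h import *
f=arm.grab_frame("top");c=f["color"][140:290,320:480,::-1];g=arm.grab_frame("scene")["color"][190:320,140:300,::-1]
cv2.imwrite("pics/t2.png",np.hstack([cv2.resize(c,(400,400)),cv2.resize(g,(400,400))]))
E
```

```text
t: 5.05
tool_pos: [427.2, -234.4, 140.7]
tcp_rot: [-0.0, 0.209, 0.978, -0.0]
force: [0.5, -0.4, -0.1]
width: 0.007
gripper_force: 0.0
tcp [ 427.2 -234.4  140.7] toolx [-0.912  0.41   0.   ] yaw(-x) -24.181503433063668 F [ 0.50218081 -0.36795168 -0.08981204] 5.05
lilac [ 132    9   98  106 5046] [182.  64.] [ 277.  -264.8    6.7] ((274.8004455566406, -266.460693359375), (68.68743896484375, 60.610965728759766), 5.122879981994629)
lilac [ 232  211  106   64 4894] [285. 236.] [ 432.2 -231.2   88.7] ((441.61700439453125, -237.90626525878906), (81.15277862548828, 52.748409271240234), 65.64043426513672)
```

View pics/t2.png

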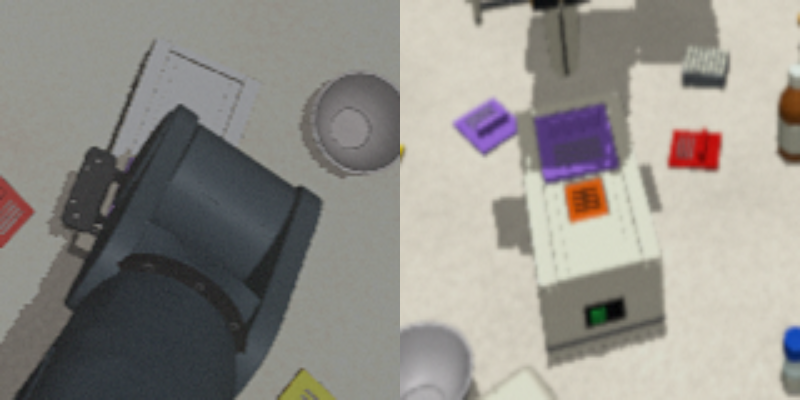

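View pics/w2.png

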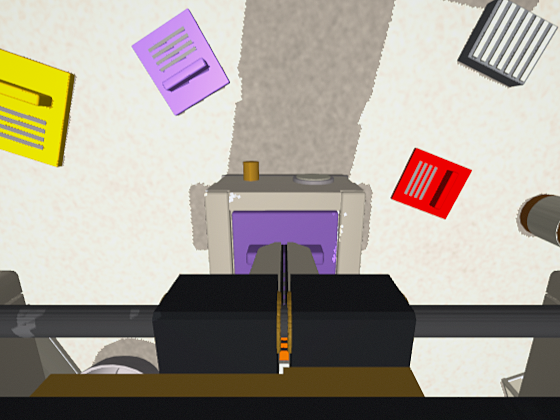

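The wrist picture shows the fingertips behind the ridge (ridge at about (285,255)) and centred. The scene crop shows the tab at (585,200) now flat. I'll go down to about z 95 and push.

```bash
python3 -m handwheel '{"jaw":[1,1,1,1,1,1],"offset":[[0,0,2],[0,0,1.3],[0,0,0.7],[0,0,0.5],[0,0,0],[-0.3,0,0]],"spin":[0,0,0,0,0,0]}'
python3 -m handwheel '{"jaw":[1,1,1,1,1,1],"offset":[[-0.5,0,0],[-0.5,0,0],[-0.5,0,0],[-0.5,0,0],[0,0,0],[0,0,0]],"spin":[0,0,0,0,0,0]}'
```

```text
t: 5.8
tool_pos: [430.4, -235.7, 96.0]
tcp_rot: [0.0, 0.209, 0.978, -0.0]
force: [0.1, -0.2, -0.5]
width: 0.002
gripper_force: 0.0
t: 6.4
tool_pos: [448.5, -243.8, 95.6]
tcp_rot: [-0.0, 0.209, 0.978, 0.0]
force: [-1.1, -0.3, -0.1]
width: 0.006
gripper_force: 0.0
```

```bash
python3 -m handwheel '{"jaw":[1,1,1,1,1,1,1,1,1,1],"offset":[[-0.7,0,0],[-0.8,0,0],[-0.8,0,0],[-0.8,0,0],[-0.8,0,0],[-0.8,0,0],[-0.8,0,0],[-0.8,0,0],[-0.8,0,0],[-0.4,0,0]],"spin":[0,0,0,0,0,0,0,0,0,0]}'
python3 -m handwheel '{"jaw":[1,1,1,1,1,1,1,1,1,1],"offset":[[-0.2,0,0],[0,0,0],[0,0,0],[0.5,0,0],[0.5,0,0],[0,0,-3],[0,0,-4],[4,0,-3],[4.5,0,0],[0,0,0]],"spin":[0,0,0,0,0,0,0,0,0,0]}'
python3 w.py w3
```

```text
t: 7.4
tool_pos: [517.6, -274.8, 95.6]
tcp_rot: [0.0, 0.209, 0.978, -0.0]
force: [-0.5, 0.5, 0.9]
width: 0.006
gripper_force: 0.3
t: 8.4
tool_pos: [427.7, -234.0, 195.7]
tcp_rot: [-0.001, 0.209, 0.978, 0.0]
force: [0.7, 0.5, -0.1]
width: 0.007
gripper_force: 0.0
tcp [ 427.7 -234.   195.7] toolx [-0.912  0.41   0.003] yaw(-x) -24.182798131322073 F [ 0.67113981  0.46067296 -0.0960258 ] 8.4
lilac [ 156   29   82   88 3520] [198.  74.] [ 277.9 -265.4    6.8] ((275.5240478515625, -266.94219970703125), (67.86885070800781, 61.78480529785156), 4.486160755157471)
orange [ 513  194   47   40 1582] [538. 214.] [541.3  -7.5  69.5] ((569.2626342773438, 26.4400634765625), (105.7289810180664, 39.978309631347656), 51.43543243408203)
```

View pics/w3.png

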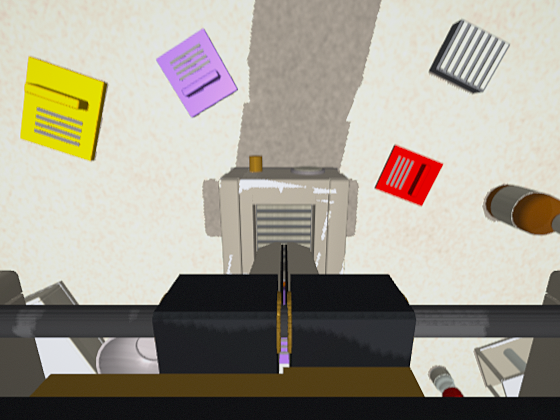

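The picture shows the well open at (285,225). I'll move the arm aside and measure the cover's final position from the top camera.

```bash
python3 -m handwheel '{"jaw":[1,1,1,1,1,1,1,1],"offset":[[0,4,-1],[0,4.5,0],[0,4.5,0],[0,4.5,0],[0,4.5,0],[0,4.5,0],[0,4,0],[0,0,0]],"spin":[0,0,0,0,0,0,0,0]}'
python3 - <<'E'
from plant import arm
from h import *
f=arm.grab_frame("top");c=f["color"];cv2.imwrite("pics/t3.png",c[:,:,::-1])
h=cv2.cvtColor(c,cv2.COLOR_RGB2HSV);m=(h[...,0]>=125)&(h[...,0]<=155)&(h[...,1]>50);m[:150]=0;m[265:]=0;m[:,:340]=0;m[:,430:]=0
P,u,v=world(f,m);r=cv2.minAreaRect(P[:,:2].astype(np.float32));a=np.radians(-24.2);d=np.array(r[0])-[507.5,-271.3]
print(r,np.median(P,0),"pump x,y",d@[np.cos(a),np.sin(a)],d@[-np.sin(a),np.cos(a)])
s=arm.read_state();print(s["t"],s["force"],s["tool_pos"])
E
```

```text
t: 9.25
tool_pos: [558.7, 45.5, 205.2]
tcp_rot: [0.0, 0.208, 0.978, 0.0]
force: [-0.6, 0.2, 0.9]
width: 0.006
gripper_force: 0.0
((544.3341674804688, -287.1591796875), (79.16910552978516, 89.96540069580078), 65.5000228881836) [ 537.93918699 -283.29119268   87.90561085] pump x,y 40.09822817313276 0.633696863662907
9.3 [-0.32907011  0.41191336 -0.14536227] [557.87216428  43.60536612 205.12202454]
```

View pics/t3.png

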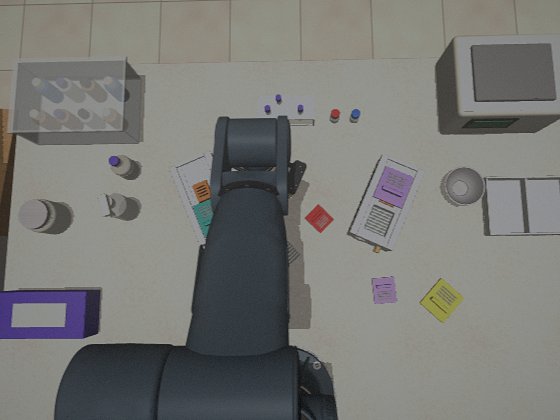

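The cover is at pump x ≈ 40 mm (a 95 mm slide), centred and flat at (393,185). The well at (378,220) is open, and nothing else in view has moved.

```bash
python3 -c "
from plant import arm
print(arm.finish_job())"
```

```text
the job is handed in; nothing more can be done
None
```

The job is handed in (no verdict was returned): the lilac pump's tab is pressed to its hard stop, its cover has slid about 95 mm and lies flat with the well fully open, and I touched nothing else.

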